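Knock the proud peg of a slab-rolling board home

TASK

One dowel peg of the clay-rolling board has crept up out of its guide and would foul the rolling pin. Take the mallet and knock that peg fully home with a brisk blow of the mallet's head, never with the gripper itself; then stand the mallet upright again, wholly on its round cork mat, and let go. Leave the other things on the table where they are.

Things in the scene. Friction and masses are not known exactly. Their poses are not given: they have to be found in the camera images.
- board: fixed plywood rolling board, 260 x 230 mm, 18 mm thick, lying flat on the table, grey cloth in its middle; origin at the centre of its underside, x along its 260 mm. It carries the two guides, which run along its x near its two long sides
- guide_a: fixed light-wood guide strip, 240 x 45 mm, 25 mm high, on top of the board (its top is 43 mm above the table); origin at the centre of its underside, x along its 240 mm. It may be on either side of the board. Two dark 28 mm pegs stand in it, at x = -70 mm (the one that has crept up) and x = +70 mm (home)
- guide_b: the same kind of fixed guide strip on the other side of the board; both of its dark pegs are home
- peg_top (a point): the centre of the flat top of the dark-wood peg that has crept up, an upright 28 mm cylinder whose shank, painted red, shows while it stands proud. The top stands 17 to 25 mm above the guide at the start; fully home it is 1 mm above the guide, 44 mm above the table, like the other three pegs
- peg (a joint): how far the peg is down, in m: 0 = fully up (top 25 mm above the guide), 0.024 = fully home against its stop. A tight, slightly springy fit: it takes 7 to 10 N to drive, and it stays where it is left
- mat: fixed round cork mat, 140 mm across, 6 mm thick; origin at the centre of its underside
- mallet: loose mallet with a dark rubber head (a steel band round it) and a light-wood handle, about 0.28 to 0.46 kg, standing on its head on the cork mat with its handle straight up; round, 140 mm tall. Origin at the centre of the flat striking face (its underside), z up along the handle. Head 64 mm across, from 0 to 55 mm; handle 28 mm across, straight and plain, from 55 to 140 mm
- jar: loose amber jar with a white lid, 68 mm across, 110 mm tall, a bystander; origin at the centre of its underside
- cup: loose terracotta cup, 76 mm across, 85 mm tall, a bystander; origin at the centre of its underside
- slat: loose light-wood slat, 200 x 50 mm, 24 mm high, a bystander; origin at the centre of its underside
Not all that is in view belongs to the job. What is shaped like the mallet but pink is not meant.

How it is judged:
By the outcome, as a careful person would: the job done as asked, in the order asked, and still so for the second after the job is handed in, with the robot touching nothing.
It also fails if it takes over 45 s, if anything falls off the work surface, if the arm or the gripper's body presses on something with over 40 N, if the wrist force passes 120 N, or if a joint passes its speed limit or range.

ROBOT

A 6-joint arm with a two-finger parallel gripper is mounted at the origin on the work surface. World frame = base frame: x ahead of the robot, y to its left, z up, the work surface at z = 0. Lengths are in m, angles in rad, forces in N, time in s.
With the tool pointing down it reaches from about 0.375 to 0.9 m from the base axis. Payload 3.1 kg.
Tool frame: the origin (TCP) lies at the very end of the fingers, on their centre line; the grasp point (between the pads) lies 19 mm behind it (grip_depth is the distance from the TCP to the grasp point, in m); z points along the fingers, y is the line along which they close (so a half turn about z gives the same grasp; the last joint's range is limited). The gripper opens to 85 mm and grips with 20 to 120 N. Pads are 22 mm wide; open, the fingers measure 114 mm over their backs; the gripper's body (76 mm by 85 mm) begins 54 mm behind the grasp point. The pads swing forward as they close: fully open they stand 13 mm farther back than shut.
Start: joints at [-1.395, 0.527, 1.433, -0, 1.181, -0.178], TCP at [0.217, -0.586, 0.231] pointing down, gripper open.
Joint ranges: [-3.08, 3.08], [-0.75, 2.2], [0.22, 2.44], [-1.43, 4.57], [0, 2.65], [-2.85, 2.85]. Speed limits (rad/s): [2.79, 2.79, 3.14, 3.14, 3.14, 3.14].

INTERFACE

Orientations are given as a unit quaternion [x, y, z, w].
In Python, from station import * gives the robot as it stands.
- The arm moves only by the tool apply_moves, never from a script. Its argument "plan" is a list of rows, each a list of 7 numbers: the shift along the tool's x, y, z in m, then the turn, a rotation vector about the tool's x, y, z in rad, then the gripper command: -1 is fully open, 1 is shut, values between are in proportion. In form: [[dx, dy, dz, wx, wy, wz, jaw], ...]. A call has 1 to 8 rows; each row shifts and turns the commanded pose from where the row before left it, along the tool's axes as they then stand; what a row does not reach is not made up. A row lasts 1/8 s, in which the tool goes at most 62.5 mm and 10.7 degrees, less where a joint would pass 70% of its speed; a pose out of reach is approached as far as the arm can. A call is refused whole if a number of a shift passes 0.0625 or a number of a turn 0.188, either way. A call with a gripper value outside its range is refused whole. The fingers move at their own pace and stop on an object; "force" is the grip in N (left out, the last holds). Time passes only in rows, so rows that do not move let the fingers close. It gives the time, the measured TCP pose, the force, the opening and the grip force at its end, in the units of the state.
- sense(): the state, without advancing time (a new reading comes with each control period).
- snapshot(name): name is "scene" or "side" or "wrist"; returns the picture (420x560x3 uint8, red, green, blue); there is no depth.
- calibration(name): a dict with "camera_matrix" (3x3 intrinsics, pixels), "R" (3x3) and "t" (3): a world point X has camera coordinates R X + t; the wrist camera has in their place "mount" (4x4, takes a point from camera to tool coordinates, whose origin is the TCP and whose axes are the flange's). Camera axes: x right, y down, z forward; pixel columns grow to the right and rows downward; lengths in m; the calibration is good to about 2 mm. A picture is of the moment at which its call begins: read the wrist's pose just before it. calibration takes no time and is no camera call.
- sign_off(): hands the job in; it is judged then, once.
The state is a dict: "t": time; "q": joint angles; "qd": joint speeds; "tau": joint torques, N m; "tcp_pos": TCP position; "tool_rot": TCP orientation; "force": force on the tool from outside, world axes, zero at the start; "ft_torque": the same for the moment, N m; "finger_gap": opening from 0.0 (shut) to 1.0 (fully open); "gripper_force": force on a finger pad.
Only numpy, scipy, OpenCV 4.12 (cv2) and the standard library are available. Lean on these libraries where they do the work, as an engineer would, in place of code of your own. Each camera call takes 0.05 s, during which the arm holds its last target. There are 200 camera calls.

## Working session

There is one attempt and no reset: what is moved stays moved. The work goes in short steps, Python scripts to look and compute and a tool call to move; the robot and the scene stay as the last step left them, time stands still between calls to the robot, and variables do not carry over. Pictures are saved under pics/ and viewed, at most 10 in all, crops included, and the job is handed in when it is done.

Besides the shell and the picture viewer there is one more tool, called after "Emit:" by a JSON object that holds its "name" and its "arguments", one argument or row to a line. apply_moves: Moves the arm, as the interface text tells. Its arguments: {"type":"object","properties":{"plan":{"type":"array"},"force":{"type":"number"}},"required":["plan"]}

```bash
mkdir -p pics; ls; python3 - <<'E'
from station import *
import cv2
for n in("scene","side"):
    cv2.imwrite(f"pics/{n}0.png",snapshot(n)[:,:,::-1])
    c=calibration(n);print(n,c)
s=sense();print(s)
print(calibration("wrist"))
E
```

```text
pics
scene {'camera_matrix': array([[408.12799945,   0.        , 275.60164411],
       [  0.        , 408.12799945, 208.59989467],
       [  0.        ,   0.        ,   1.        ]]), 'R': array([[-0.63399826,  0.77317016,  0.01594108],
       [ 0.61144511,  0.51379162, -0.60179153],
       [-0.47347765, -0.37178769, -0.7984941 ]]), 't': array([ 0.40892118, -0.26049622,  1.54016451])}
side {'camera_matrix': array([[495.35358021,   0.        , 291.26241423],
       [  0.        , 495.35358021, 207.24567053],
       [  0.        ,   0.        ,   1.        ]]), 'R': array([[-0.93852237, -0.34514274,  0.00722819],
       [-0.18883907,  0.49574394, -0.84768966],
       [ 0.2889906 , -0.79694067, -0.53044321]]), 't': array([0.50950185, 0.19048163, 1.20620706])}
{'t': 0.1, 'q': array([-1.39549083e+00,  5.28379677e-01,  1.43378191e+00,  2.51701531e-05,
        1.18142212e+00, -1.78482434e-01]), 'qd': array([-0.00148278, -0.00283791, -0.00087429, -0.00227507, -0.00028616,
        0.00013259]), 'tau': array([ 7.30137776e-05, -4.43303490e+01, -1.78585678e+01, -2.00907480e-04,
        3.8689315
[... 171 characters left out ...]
), 'force': array([-0.20692604, -0.29175434, -0.1436935 ]), 'ft_torque': array([-0.00342088, -0.0477059 ,  0.02091902]), 'gripper_force': 0.0, 'finger_gap': 0.9964270585274595}
{'camera_matrix': array([[369.84744422,   0.        , 277.025972  ],
       [  0.        , 369.84744422, 207.32531409],
       [  0.        ,   0.        ,   1.        ]]), 'mount': array([[ 1.22304552e-04, -9.52064803e-01, -3.05896380e-01,
         8.00663122e-02],
       [ 9.99999925e-01,  2.28861246e-04, -3.12478998e-04,
        -1.05539795e-04],
       [ 3.67508083e-04, -3.05896319e-01,  9.52064760e-01,
        -1.41166711e-01],
       [ 0.00000000e+00,  0.00000000e+00,  0.00000000e+00,
         1.00000000e+00]])}
```

View pics/scene0.png

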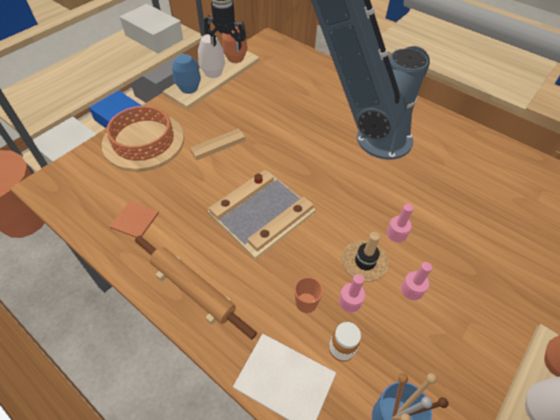

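View pics/side0.png

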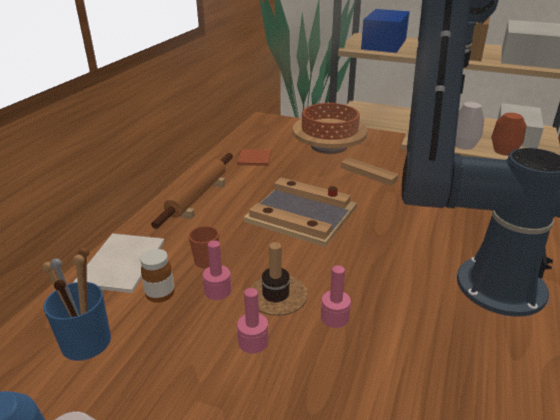

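Scene: the mallet is at (368,250), with a dark head, light handle and cork mat. The pink look-alikes at (399,225), (415,283) and (352,293) are not meant. Of the four pegs at (258,179), (225,203), (297,208) and (265,233), the one at (258,179) shows red. I'll confirm both in one enlarged crop.

```bash
python3 - <<'E'
import cv2,numpy as np
a=cv2.imread("pics/scene0.png");b=cv2.imread("pics/side0.png")
r=lambda im,x,y,w,h:cv2.resize(im[y:y+h,x:x+w],(400,300),interpolation=cv2.INTER_CUBIC)
cv2.imwrite("pics/crop1.png",np.vstack([np.hstack([r(a,205,165,120,90),r(a,330,220,80,60)]),np.hstack([r(b,240,170,120,90),r(b,235,240,80,60+8)])]))
E
```

```text
(no output)
```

View pics/crop1.png

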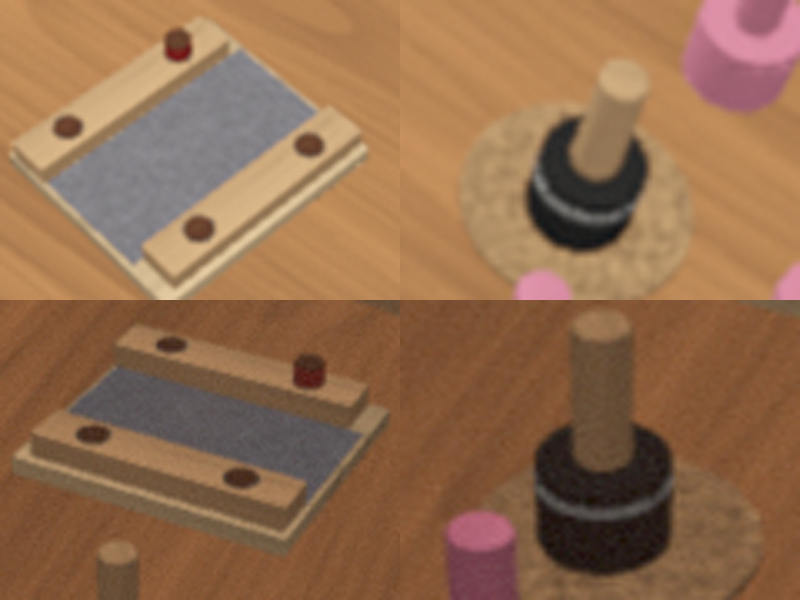

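Confirmed: the red-shanked peg is at scene (258.4,175.8) and side (332.7,188.6). The mallet's handle top is at scene (374.6,236.4) and side (275.4,246.1). Next I triangulate.

```bash
cat > h.py <<'E'
from station import *
import numpy as np,cv2
from scipy.spatial.transform import Rotation as R
def P(n):
    c=calibration(n); return c["camera_matrix"]@np.c_[c["R"],c["t"]]
def tri(a,b):
    X=cv2.triangulatePoints(P("scene"),P("side"),np.array(a,float).reshape(2,1),np.array(b,float).reshape(2,1))[:,0]
    return X[:3]/X[3]
def onz(Pm,uv,z):
    H=np.c_[Pm[:,0],Pm[:,1],Pm[:,2]*z+Pm[:,3]]
    x=np.linalg.solve(H,[*uv,1]);return x[:2]/x[2]
def wristP():
    s=sense();T=np.eye(4);T[:3,:3]=R.from_quat(s["tool_rot"]).as_matrix();T[:3,3]=s["tcp_pos"]
    c=calibration("wrist");return c["camera_matrix"]@np.linalg.inv(T@c["mount"])[:3]
E
python3 - <<'E'
from h import *
np.set_printoptions(precision=4,suppress=True)
for n,a,b in [("peg",(258.4,175.8),(332.7,188.6)),("handle",(374.6,236.4),(275.4,246.1)),("a_home",(225.4,203.1),(291.3,183.2)),("b1",(298,208.5),(312.3,223.4)),("b2",(264.7,233.4),(267.9,210.2)),("pinkW",(406,210),(337,270)),("pinkE",(425,267),(251,293)),("pinkS",(358,281),(215,245)),("jar",(348,332),(154,259)),("cup",(308,288),(205,237)),("slatc",(218,141),(369,168))]:
    print(n,tri(a,b))
print("mat",onz(P("scene"),(365.1,260),.006), onz(P("side"),(280,293),.006))
s=sense();print(R.from_quat(s["tool_rot"]).as_matrix())
E
```

```text
peg [ 0.4863 -0.2041  0.0632]
handle [0.4994 0.2245 0.1428]
a_home [ 0.6254 -0.2226  0.0429]
b1 [ 0.4945 -0.0332  0.0428]
b2 [ 0.6335 -0.0527  0.0427]
pinkW [0.3528 0.244  0.1314]
pinkE [0.4914 0.3739 0.1337]
pinkS [0.6339 0.2584 0.1325]
jar [0.7557 0.315  0.1044]
cup [0.7114 0.1646 0.076 ]
slatc [ 0.4276 -0.4499  0.0239]
mat [0.4956 0.2228] [0.49   0.2208]
[[ 0.9381  0.3464 -0.0003]
 [ 0.3464 -0.9381  0.002 ]
 [ 0.0004 -0.002  -1.    ]]
```

Emit:
{"name": "apply_moves", "arguments": {
  "plan": [
    [0,0,0,0,0,0.177,-1],
    [0,0,0,0,0,0.177,-1],
    [0.03,-0.045,0,0,0,0,-1],
    [0.03,-0.05,0,0,0,0,-1],
    [0.03,-0.05,0,0,0,0,-1],
    [0.03,-0.05,0,0,0,0,-1],
    [0.03,-0.05,0,0,0,0,-1],
    [0.03,-0.05,0,0,0,0,-1]
  ],
  "force": 80
}}

```text
t: 1.1
tcp_pos: [0.3972, -0.2895, 0.2311]
tool_rot: [1.0, -0.0, -0.0, -0.0]
force: [0.4, -0.1, 0.8]
finger_gap: 0.998
gripper_force: 0.0
```

Emit:
{"name": "apply_moves", "arguments": {
  "plan": [
    [0.02,-0.058,0,0,0,0,-1],
    [0.02,-0.058,0,0,0,0,-1],
    [0.02,-0.058,0,0,0,0,-1],
    [0.02,-0.058,0,0,0,0,-1],
    [0.015,-0.06,0,0,0,0,-1],
    [0.01,-0.06,0,0,0,0,-1],
    [0,-0.06,0,0,0,0,-1],
    [0,-0.06,0,0,0,0,-1]
  ]
}}

```text
t: 2.1
tcp_pos: [0.5014, 0.1826, 0.231]
tool_rot: [1.0, -0.0, -0.0, 0.0]
force: [0.0, 0.7, 0.5]
finger_gap: 0.998
gripper_force: 0.0
```

Emit:
{"name": "apply_moves", "arguments": {
  "plan": [
    [0,-0.043,0,0,0,0,-1],
    [0,0,0,0,0,0,-1]
  ]
}}

```text
t: 2.35
tcp_pos: [0.501, 0.2264, 0.2309]
tool_rot: [1.0, 0.002, -0.0, -0.0]
force: [0.0, -1.1, 0.0]
finger_gap: 1.0
gripper_force: 0.0
```

```bash
python3 - <<'E'
from h import *
Pm=wristP();np.save("Pw1.npy",Pm)
im=snapshot("wrist")[:,:,::-1].copy();cv2.imwrite("pics/w1.png",im)
s=sense();print(s["tcp_pos"])
for X in [(.4994,.2245,.146),(.4994,.2245,.061)]:
    p=Pm@[*X,1];print(p[:2]/p[2])
E
```

```text
[0.50106966 0.22469506 0.23085041]
[281.18732962 220.30797184]
[280.2028316  187.03367835]
```

View pics/w1.png

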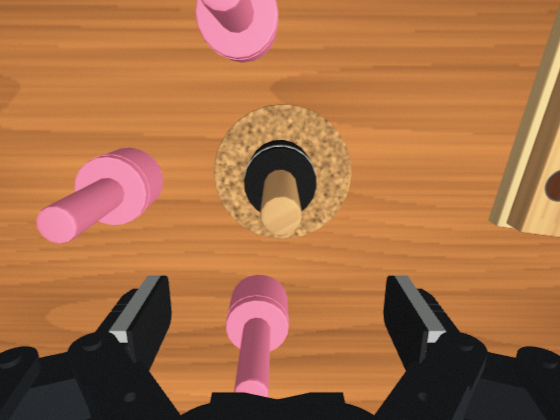

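The wrist view shows the handle top at (281.5,216), and the mat spanning columns 214–351 and rows 104–237.

```bash
python3 - <<'E'
from h import *
Pm=np.load("Pw1.npy")
print("handle",onz(Pm,(281.5,216),.146))
e=np.array([onz(Pm,u,.006) for u in [(214,172),(351,172),(282.5,104),(282.5,237)]]);print(e,"mat",(e[0,1]+e[1,1])/2,(e[2,0]+e[3,0])/2)
print("headTop front edge check",onz(Pm,(280.5,141),.061),onz(Pm,(244,178),.061),onz(Pm,(317,178),.061))
E
```

```text
handle [0.50236206 0.22432219]
[[0.50029249 0.29087884]
 [0.50097707 0.15269508]
 [0.56674245 0.22239623]
 [0.42993479 0.22111768]] mat 0.22178696048668442 0.49833861804835816
headTop front edge check [0.5390914  0.22454718] [0.50727856 0.25574884] [0.5075908  0.19286291]
```

Emit:
{"name": "apply_moves", "arguments": {
  "plan": [
    [0.001,0,0.05,0,0,0,-1],
    [0,0,0.05,0,0,0,-1],
    [0,0,0.03,0,0,0,-1],
    [0,0,0.013,0,0,0,-1],
    [0,0,0,0,0,0,1],
    [0,0,0,0,0,0,1],
    [0,0,0,0,0,0,1],
    [0,0,0,0,0,0,1]
  ],
  "force": 80
}}

```text
t: 3.4
tcp_pos: [0.5037, 0.2242, 0.0898]
tool_rot: [1.0, -0.0, 0.001, -0.0]
force: [-0.8, 1.3, 5.8]
finger_gap: 0.311
gripper_force: 78.2
```

Emit:
{"name": "apply_moves", "arguments": {
  "plan": [
    [0,0,0,0,0,0,1],
    [0,0,0,0,0,0,1]
  ]
}}

```text
t: 3.65
tcp_pos: [0.5037, 0.2241, 0.0898]
tool_rot: [1.0, 0.0, 0.001, -0.0]
force: [0.1, 1.4, 7.5]
finger_gap: 0.308
gripper_force: 78.2
```

Emit:
{"name": "apply_moves", "arguments": {
  "plan": [
    [0,0,-0.03,0,0,0,1],
    [0,0,-0.04,0,0,0,1],
    [0,0,-0.03,0,0,0,1],
    [0,0,0,0,0,0,1]
  ]
}}

```text
t: 4.15
tcp_pos: [0.5039, 0.2241, 0.1901]
tool_rot: [1.0, 0.0, 0.002, -0.001]
force: [1.1, 0.2, -4.5]
finger_gap: 0.311
gripper_force: 79.3
```

Emit:
{"name": "apply_moves", "arguments": {
  "plan": [
    [-0.002,0.03,0,0,0,0,1],
    [-0.002,0.05,0,0,0,0,1],
    [-0.002,0.055,0,0,0,0,1],
    [-0.002,0.055,0,0,0,0,1],
    [-0.002,0.055,0,0,0,0,1],
    [-0.003,0.055,0,0,0,0,1],
    [-0.003,0.05,0,0,0,0,1],
    [0,0.04,0,0,0,0,1]
  ]
}}

```text
t: 5.15
tcp_pos: [0.4849, -0.1677, 0.1862]
tool_rot: [1.0, -0.001, -0.002, -0.001]
force: [0.1, -0.9, -3.7]
finger_gap: 0.306
gripper_force: 79.8
```

Emit:
{"name": "apply_moves", "arguments": {
  "plan": [
    [0,0.025,0,0,0,0,1],
    [0,0.014,0,0,0,0,1],
    [0,0,0,0,0,0,1]
  ]
}}

```text
t: 5.52
tcp_pos: [0.486, -0.2053, 0.1871]
tool_rot: [1.0, -0.001, -0.001, -0.001]
force: [-0.2, 0.4, -3.6]
finger_gap: 0.311
gripper_force: 79.7
```

```bash
python3 - <<'E'
from h import *
s=sense();print(s["tcp_pos"],s["force"],s["finger_gap"])
Pm=wristP();np.save("Pw2.npy",Pm)
w=snapshot("wrist")[:,:,::-1];d=snapshot("side")[:,:,::-1]
c=cv2.resize(d[60:240,230:430],(400,360),interpolation=cv2.INTER_CUBIC)
w2=cv2.resize(w,(400,300))
o=np.zeros((360,800,3),np.uint8);o[:300,:400]=w2;o[:,400:]=c
cv2.imwrite("pics/w2.png",o);cv2.imwrite("pics/w2full.png",w)
for X in [(.4863,-.2041,.0632),(.6254,-.2226,.044)]:
    p=Pm@[*X,1];print(p[:2]/p[2])
E
```

```text
[ 0.48604397 -0.20529315  0.18711611] [-0.23428962  0.4309024  -3.60814373] 0.31076184533897766
[276.71870486 199.99907024]
[303.61535272  -3.55984568]
```

View pics/w2.png

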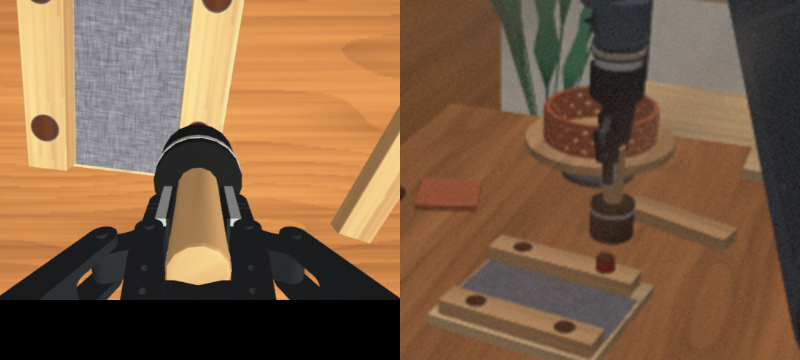

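The side view shows the mallet head directly above the red peg. Now the blow: a short lift, then a fast stroke and retreat.

Emit:
{"name": "apply_moves", "arguments": {
  "plan": [
    [0,0.0,-0.02,0,0,0,1],
    [0,0,0,0,0,0,1],
    [0,0,0.04,0,0,0,1],
    [0,0,0.043,0,0,0,1],
    [0,0,0,0,0,0,1]
  ],
  "force": 100
}}

```text
t: 6.25
tcp_pos: [0.487, -0.2046, 0.1245]
tool_rot: [1.0, 0.0, 0.0, -0.0]
force: [-0.7, 0.0, -3.4]
finger_gap: 0.304
gripper_force: 98.7
```

Emit:
{"name": "apply_moves", "arguments": {
  "plan": [
    [0,0,-0.04,0,0,0,1],
    [0,0,-0.04,0,0,0,1],
    [0,0,0,0,0,0,1]
  ]
}}

```text
t: 6.62
tcp_pos: [0.4885, -0.2058, 0.2077]
tool_rot: [1.0, 0.0, 0.003, 0.002]
force: [-0.4, 0.0, -3.7]
finger_gap: 0.308
gripper_force: 99.6
```

```bash
python3 - <<'E'
from h import *
s=sense();print(s["tcp_pos"],s["force"])
w=snapshot("scene")[:,:,::-1];d=snapshot("side")[:,:,::-1]
cv2.imwrite("pics/d3.png",d)
c=cv2.resize(d[90:240,240:360],(400,500),interpolation=cv2.INTER_CUBIC)
e=cv2.resize(w[105:255,205:325],(400,500),interpolation=cv2.INTER_CUBIC)
cv2.imwrite("pics/c3.png",np.hstack([e,c]))
E
```

```text
[ 0.48851627 -0.20583179  0.2077251 ] [-0.37244268  0.04419088 -3.74394878]
```

View pics/c3.png

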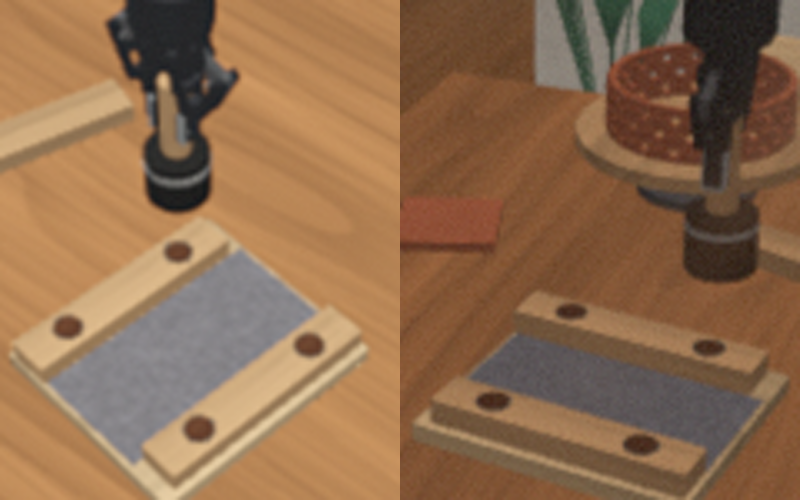

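The peg now looks flush with the other three and no red shows. I'll measure the peg top heights against each other.

```bash
python3 - <<'E'
from h import *
n=8
S={"peg":[(258.4,180.3),(332.7,194.4)],"a_home":[(225.4,203.1),(291.3,183.2)],"b1":[(298,208.5),(312.3,223.4)],"b2":[(264.7,233.4),(267.9,210.2)]}
ims={"scene":np.mean([snapshot("scene").astype(float) for _ in range(n)],0),"side":np.mean([snapshot("side").astype(float) for _ in range(n)],0)}
def cen(im,uv):
    u,v=np.round(uv).astype(int);w=im[v-5:v+6,u-7:u+8].sum(2)
    hi,lo=np.percentile(w,85),w.min();k=np.clip((hi-w)/(hi-lo)-.35,0,None)
    yy,xx=np.mgrid[v-5:v+6,u-7:u+8]
    return (k*xx).sum()/k.sum(),(k*yy).sum()/k.sum()
for k,(a,b) in S.items():
    A,B=cen(ims["scene"],a),cen(ims["side"],b);print(k,np.round(A,2),np.round(B,2),np.round(tri(A,B),4))
# mallet bottom/handle: tilt check
E
```

```text
peg [258.28 180.34] [331.86 194.23] [ 0.488  -0.2037  0.0433]
a_home [225.15 202.94] [290.84 182.83] [ 0.6266 -0.2224  0.0444]
b1 [297.56 208.29] [311.76 222.99] [ 0.496  -0.0338  0.0437]
b2 [264.38 233.35] [267.57 209.79] [ 0.6346 -0.053   0.0437]
```

The peg is home: 43.3 mm against 43.7–44.4 mm for the others. Now I take the mallet back.

Emit:
{"name": "apply_moves", "arguments": {
  "plan": [
    [0.001,-0.03,0,0,0,0,1],
    [0.001,-0.05,0,0,0,0,1],
    [0.001,-0.055,0,0,0,0,1],
    [0.001,-0.055,0,0,0,0,1],
    [0.002,-0.055,0,0,0,0,1],
    [0.002,-0.055,0,0,0,0,1],
    [0.002,-0.05,0,0,0,0,1],
    [0.002,-0.04,0,0,0,0,1]
  ]
}}

```text
t: 8.52
tcp_pos: [0.4986, 0.1868, 0.2055]
tool_rot: [1.0, 0.001, 0.0, -0.0]
force: [0.9, -0.3, -3.8]
finger_gap: 0.303
gripper_force: 99.5
```

Emit:
{"name": "apply_moves", "arguments": {
  "plan": [
    [0,-0.025,0,0,0,0,1],
    [0,-0.013,0.03,0,0,0,1],
    [0,0,0.05,0,0,0,1],
    [0,0,0.02,0,0,0,1],
    [0,0,0,0,0,0,1],
    [0,0,0,0,0,0,1]
  ]
}}

```text
t: 9.28
tcp_pos: [0.4998, 0.2229, 0.1062]
tool_rot: [1.0, -0.0, 0.001, -0.0]
force: [0.3, 1.1, -3.3]
finger_gap: 0.308
gripper_force: 99.7
```

```bash
python3 - <<'E'
from h import *
s=sense();print(s["tcp_pos"],s["force"],s["ft_torque"])
w=snapshot("scene")[:,:,::-1];d=snapshot("side")[:,:,::-1]
c=cv2.resize(d[215:325,230:318],(400,500),interpolation=cv2.INTER_CUBIC)
e=cv2.resize(w[180:290,325:413],(400,500),interpolation=cv2.INTER_CUBIC)
cv2.imwrite("pics/c4.png",np.hstack([e,c]))
E
```

```text
[0.49982485 0.22286829 0.10622057] [ 0.29353671  1.14309236 -3.342522  ] [-0.01218496 -0.0396298   0.02059719]
```

View pics/c4.png

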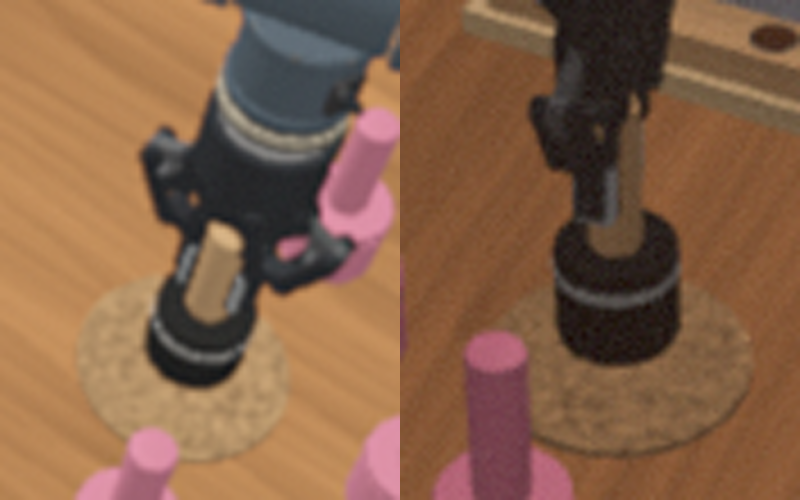

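The mallet hangs upright over the middle of the mat. Now I lower it gently until the force shows contact.

Emit:
{"name": "apply_moves", "arguments": {
  "plan": [
    [0,0,0.008,0,0,0,1],
    [0,0,0.005,0,0,0,1],
    [0,0,0.002,0,0,0,1],
    [0,0,0,0,0,0,1]
  ],
  "force": 60
}}

```text
t: 9.88
tcp_pos: [0.4986, 0.2226, 0.09]
tool_rot: [1.0, -0.0, -0.0, 0.0]
force: [-1.2, -0.2, -2.9]
finger_gap: 0.303
gripper_force: 99.7
```

Emit:
{"name": "apply_moves", "arguments": {
  "plan": [
    [0,0,0.001,0,0,0,1],
    [0,0,0.001,0,0,0,1],
    [0,0,0,0,0,0,1]
  ]
}}

```text
t: 10.25
tcp_pos: [0.4987, 0.2227, 0.0883]
tool_rot: [1.0, -0.0, -0.0, 0.0]
force: [0.9, -0.3, -4.3]
finger_gap: 0.304
gripper_force: 99.7
```

Emit:
{"name": "apply_moves", "arguments": {
  "plan": [
    [0,0,0.001,0,0,0,1],
    [0,0,0.001,0,0,0,1],
    [0,0,0,0,0,0,1]
  ]
}}

```text
t: 10.62
tcp_pos: [0.4987, 0.2227, 0.0864]
tool_rot: [1.0, -0.0, 0.0, -0.0]
force: [-1.1, -0.3, -4.4]
finger_gap: 0.305
gripper_force: 99.7
```

Emit:
{"name": "apply_moves", "arguments": {
  "plan": [
    [0,0,0.001,0,0,0,1],
    [0,0,0,0,0,0,1]
  ]
}}

```text
t: 10.88
tcp_pos: [0.4987, 0.2227, 0.0862]
tool_rot: [1.0, -0.0, 0.0, -0.0]
force: [-2.2, -0.9, 5.0]
finger_gap: 0.305
gripper_force: 100.4
```

Contact at +5 N. The TCP sits 3.6 mm lower than at the grasp, so the mallet slid up that far in the grip during the blow. That puts the face at about 44 mm at the end of the stroke, which agrees with the peg being home. Releasing.

Emit:
{"name": "apply_moves", "arguments": {
  "plan": [
    [0,0,0,0,0,0,0],
    [0,0,0,0,0,0,-1],
    [0,0,0,0,0,0,-1],
    [0,0,0,0,0,0,-1],
    [0,0,-0.03,0,0,0,-1],
    [0,0,-0.05,0,0,0,-1],
    [0,0,-0.06,0,0,0,-1],
    [0,0,0,0,0,0,-1]
  ]
}}

```text
t: 11.88
tcp_pos: [0.5021, 0.2235, 0.2303]
tool_rot: [1.0, 0.0, 0.006, -0.001]
force: [-0.6, -0.1, 0.2]
finger_gap: 0.997
gripper_force: 0.0
```

```bash
python3 - <<'E'
from h import *
s=sense();print(s["tcp_pos"],s["force"],s["finger_gap"])
w=snapshot("wrist")[:,:,::-1];d=snapshot("side")[:,:,::-1]
cv2.imwrite("pics/c5.png",np.hstack([cv2.resize(w,(400,300)),cv2.resize(d,(400,300))]))
E
```

```text
[0.50212878 0.22354766 0.23031634] [-0.58206889 -0.07911704  0.20880626] 0.9966219744194897
```

View pics/c5.png

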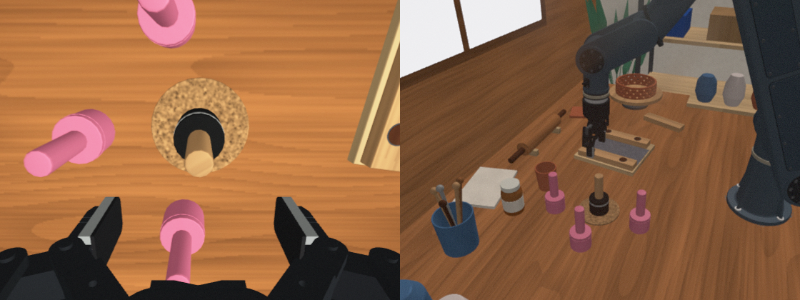

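The mallet stands upright and wholly on the mat, the gripper is clear of it, and the other things are where they were.

```bash
python3 -c "
from station import *
print(sign_off())"
```

```text
the job is handed in; nothing more can be done
None
```

The raised peg is home, level with the other three to within about 1 mm by camera; the mallet stands upright and released, wholly on its cork mat; and the job is handed in at about 12 s.

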